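# Put the gap gauge away and hold the instrument cover's hinge knuckles in line

### The job

The spectrometer's light cover is going back on its hinge. Lift the orange-headed gap gauge out of the hinge and slide its blade fully home into the slot of the blue holder, and let go of it; then take the black cover by its red handle, bring its knuckle into the gap between the two knuckles of the grey jamb block so that all three holes line up for the pin, with the cover level and sticking out away from the block, and finish while still holding it there in the air, still and without forcing it against the block. Leave the pin and everything else on the bench where they are.

Things in the scene. Friction and masses are not known exactly. Their poses are not given: they have to be found in the camera images.
- jamb: Grey jamb block fixed to the bench. Origin on the bench below the hinge axis; x from the axis into the block, y along the axis, z up. Block: x 15 to 75, y -60 to 60 mm, 78 mm high. In front of it two steel knuckles, tubes along y, 22 mm outside, 12 mm hole, at y -45 to -17 and 17 to 45 mm, axis 75 mm up. The 34 mm gap between them is open above, below and in front.
- jamb_axis (a point): Middle of the gap between the jamb's knuckles, on their axis, 75 mm above the bench; axes as jamb. The cover's knuckle centre belongs here: the cover then lies on the -x side, axes parallel to the jamb's, its origin at x -77, y 0, z 64 mm in the jamb's frame. A steel foot plate 6 mm high spans x 15 to 95, y -75 to 75 mm.
- cover: Loose black cover, 0.14 to 0.28 kg, level on four 8 mm feet. Origin: under the panel's centre at the feet's underside; x to the knuckle edge, y along its hinge axis, z up. Panel x -55 to 55, y -60 to 60, z 8 to 13 mm, red stripe on the edge away from the knuckle. Red bar handle on its centre, 12 mm thick (x), 60 long (y), z 13 to 45 mm: grip across the 12 mm.
- cover_knuckle (a point): Centre of the cover's steel knuckle, at x 77, y 0, z 11 mm in the cover's frame; a tube along y, 22 mm outside, 12 mm hole, 28 mm long, on a 26 mm wide strap; axes as cover.
- gauge: Loose flat gauge, 0.08 kg. Origin: middle of the underside (shoulder) of its head; x across its thickness, y across its width, z up. Orange head 12 (x) by 44 mm (y), z 0 to 26 mm: grip across the 12 mm. Steel blade 5 by 30 mm, z 0 to -45 mm. It starts hanging in the jamb's gap, head on the two fixed knuckles, shoulder 86 mm up, axes along the jamb's. Same either way round.
- holder: Blue block fixed to the bench, 60 (x) by 80 mm (y), 55 mm high, on a 4 mm foot plate 80 by 100 mm. Origin: centre of its underside. Slot in its top, outlined white: 10 mm wide (x), 36 long (y), 50 deep. The gauge goes in blade down, its y along the holder's y; fully home, its shoulder rests on the block's top.
- slot_mouth (a point): Centre of the slot's mouth, on the holder's top, 55 mm above the bench; axes as holder.
- hinge_pin: Bystander: steel hinge pin 5 mm thick, 94 mm long, lying in a 20 mm high aluminium tray near the robot (a colleague will fit it later). Origin on its underside, middle.
- beaker: Bystander: glass beaker 70 mm wide, 90 mm high, origin under its centre.
- reagent: Bystander: amber bottle 70 mm wide, 140 mm high, origin under its centre.
- mug: Bystander: blue mug 80 mm wide, 90 mm high, origin under its centre.
- jar: Bystander: white jar with a red lid, 60 mm wide, 70 mm high, origin under its centre.
- screwdriver: Bystander: screwdriver lying at the back of the bench, origin under its middle.
There are look-alikes about, which are no part of the job. Leave any yellow look-alike of the holder alone.

How it is judged:
By the outcome, as a careful person would: the job done as asked, in the order asked, and still so for the second after the job is handed in, while the arm keeps its last pose, push and grip.
It also fails if it takes over 58 s, if anything falls off the work surface, if the arm or the gripper's body presses on something with over 40 N, if the wrist force passes 120 N, or if a joint passes its speed limit or range.

### The arm

A 6-joint arm with a two-finger parallel gripper is mounted at the origin on the work surface. World frame = base frame: x ahead of the robot, y to its left, z up, the work surface at z = 0. Lengths are in m, angles in rad, forces in N, time in s.
With the tool pointing down it reaches from about 0.425 to 0.95 m from the base axis. Payload 3.5 kg.
Tool frame: the origin (TCP) lies midway between the tips of the shut fingers; the grasp point (between the pads) lies ctrl.grasp_offset behind it (ctrl.grasp_offset is the distance from the TCP to the grasp point, in m); x points along the fingers, y is the direction in which the jaws open and shut, and the axes are right-handed (so a half turn about x gives the same grasp; the last joint's range is limited). The gripper opens to 85 mm and grips with 20 to 120 N. Pads are 22 mm wide; open, the fingers measure 114 mm over their backs; the gripper's body (76 mm by 85 mm) begins 54 mm behind the grasp point. The pads swing forward as they close: fully open they stand 13 mm farther back than shut.
Start: joints at [1.165, 0.286, 1.577, -0, 1.279, -0.15], TCP at [0.171, 0.653, 0.231] pointing down, gripper open.
Joint ranges: [-2.77, 2.77], [-0.9, 2.22], [0.21, 2.48], [-1.53, 4.67], [0.24, 2.81], [-2.84, 2.84]. Speed limits (rad/s): [2.79, 2.79, 3.14, 3.14, 3.14, 3.14].

### API

Orientations are given as a unit quaternion [x, y, z, w].
In Python, from plant import readout, read_camera, sign_off, ctrl gives the robot as it stands.
- The arm moves only by the tool drive_tool, never from a script. Its argument "steps" is a list of rows, each a list of 5 numbers: the shift along the tool's x, y, z in cm, then the turn about the tool's x in degrees, then the opening, from 0 (shut) to 1 (fully open). A call has 1 to 10 rows; each row shifts and turns the commanded pose from where the row before left it, along the tool's axes as they then stand; what a row does not reach is not made up. A row lasts 1/10 s, in which the tool goes at most 50 mm and 8.59 degrees, less where a joint would pass 70% of its speed; a pose out of reach is approached as far as the arm can. A call is refused whole if a number of a shift passes 5 or a number of a turn 8.59, either way. A call with a gripper value outside its range is refused whole. The fingers move at their own pace and stop on an object; "force" is the grip in N (left out, the last holds). Time passes only in rows, so rows that do not move let the fingers close. It gives the time, the measured TCP pose, the force and the opening at its end, in the units of the state.
- readout.get_state(): the state, without advancing time (a new reading comes with each control period).
- read_camera(name): name is "scene" or "side" or "wrist"; returns a dict with "frame" (480x640x3 uint8, red, green, blue), "vertical_fov" (degrees; the focal length in pixels is half the picture's height over the tangent of half this angle, whatever the lens; pixels are square), "cx", "cy" (the principal point, pixels), "eye" and "orientation" of the camera in the world. Camera axes: x right, y up, looking along -z (the intrinsics and any distortion apply to the point x, -y, -z); pixel columns grow to the right and rows downward; lengths in m; the calibration is good to about 2 mm. A picture is of the moment at which its call begins. There is no depth.
- sign_off(): hands the job in, once; it reports no verdict.
The state is a dict: "time": time; "qpos": joint angles; "dq": joint speeds; "joint_efforts": joint torques, N m; "eef_pos": TCP position; "tcp_rot": TCP orientation; "contact_force": force on the tool from outside, world axes, zero at the start; "wrist_torque": the same for the moment, N m; "opening": opening from 0.0 (shut) to 1.0 (fully open).
Only numpy, scipy, OpenCV 4.12 (cv2) and the standard library are available. Lean on these libraries where they do the work, as an engineer would, in place of code of your own. Each camera call takes 0.05 s, during which the arm holds its last target. There are 200 camera calls.

## Working session

There is one attempt and no reset: what is moved stays moved. The work goes in short steps, Python scripts to look and compute and a tool call to move; the robot and the scene stay as the last step left them, time stands still between calls to the robot, and variables do not carry over. Pictures are saved under pics/ and viewed, about 8 in all and at most 12, crops included, and the job is handed in when it is done.

Besides the shell and the picture viewer there is one more tool, called as name(argument=value, ...) on one line, values as JSON. drive_tool: Moves the arm, as the interface text tells. Its arguments: {"type":"object","properties":{"steps":{"type":"array","items":{"type":"array","items":{"type":"number"}}},"force":{"type":"number"}},"required":["steps"]}

```bash
ls; mkdir -p pics
python3 - <<'E'
from plant import readout, read_camera, ctrl
import cv2
print(readout.get_state()); print([a for a in dir(ctrl) if a[0]!='_'], ctrl.grasp_offset)
for n in ("scene","side","wrist"):
    c=read_camera(n); cv2.imwrite(f"pics/{n}0.png",c["frame"][:,:,::-1])
    print({k:v for k,v in c.items() if k!="frame"})
E
```

```text
pics
{'time': 0.0, 'qpos': array([ 1.16502821e+00,  2.87166704e-01,  1.57819614e+00, -1.25531928e-05,
        1.27857718e+00, -1.50020979e-01]), 'dq': array([ 0.0005016 ,  0.00070772,  0.00079182, -0.00045216,  0.00021309,
        0.00076775]), 'joint_efforts': array([-9.02037991e-04, -4.05973184e+01, -2.92632347e+01, -1.71368324e-04,
        5.79935586e-03, -3.41493660e-06]), 'eef_pos': array([0.17047814, 0.65243518, 0.22993611]), 'tcp_rot': array([ 0.08937347,  0.70155674, -0.09097196,  0.70110957]), 'contact_force': array([-0.48701479,  0.63121955, -0.52086029]), 'wrist_torque': array([-0.02098397,  0.02818383, -0.05335242]), 'opening': 1.0002426100118202}
['Unreachable', 'grasp_offset'] 0.0187
{'vertical_fov': 51.4601002043012, 'cx': 326.9316222312172, 'cy': 248.09750220856205, 'eye': array([ 1.22641352, -0.44174824,  1.10110529]), 'orientation': array([0.27592755, 0.15104766, 0.44737474, 0.83720036])}
{'vertical_fov': 47.69573611480454, 'cx': 321.7944593136129, 'cy': 238.2051039806778, 'eye': array([ 0.10120117, -0.84624347,  1.27343965]), 'orientation': array([ 0.32259486, -0.08739846, -0.2676614 ,  0.90368769])}
{'vertical_fov': 61.56385795154472, 'cx': 316.3941974608396, 'cy': 232.85649500317905, 'eye': array([0.1030564 , 0.67046429, 0.37323975]), 'orientation': array([-0.1108416 , -0.08445495,  0.60490466,  0.78401011])}
```

View pics/scene0.png

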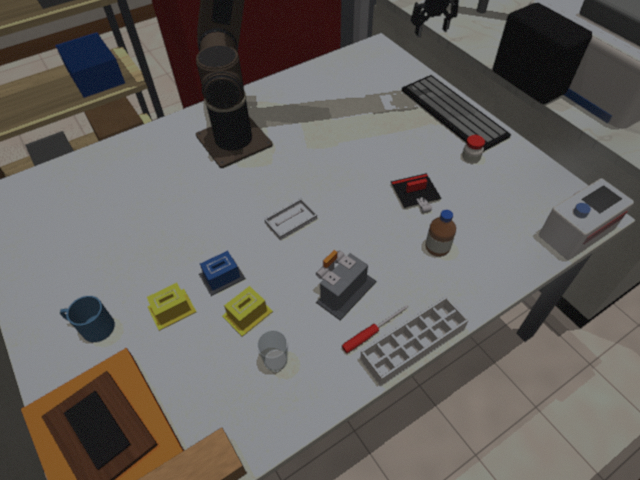

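View pics/side0.png

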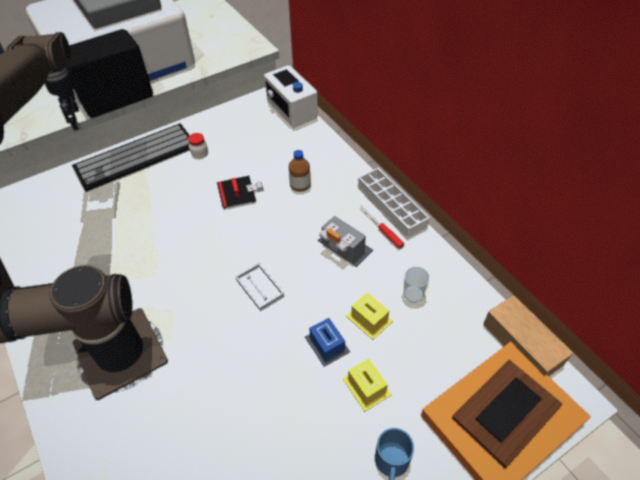

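Two 'scene'/'side' views. Candidates:
- Holder: blue block at scene (220,270), side (327,338). The yellow look-alikes are at scene (170,303) and (246,310).
- Gauge: orange at scene (331,258), side (333,234), in the grey jamb.
- Cover: black panel with a red handle at scene (415,188), side (238,190). The keyboard is black too, but has no handle.

I'll enlarge these.

Run:
```python
import cv2, numpy as np
T={"scene":[(345,277),(221,270),(416,190)],"side":[(345,238),(327,338),(239,190)]}
rows=[]
for n,cs in T.items():
    im=cv2.imread(f"pics/{n}0.png"); r=[]
    for (u,v) in cs:
        x0,y0=u-33,v-37
        t=cv2.resize(im[y0:y0+74,x0:x0+66],None,fx=4,fy=4,interpolation=cv2.INTER_CUBIC)
        t=cv2.convertScaleAbs(t,alpha=1.3,beta=15)
        for k in range(0,74,10):
            cv2.line(t,(0,4*k),(5,4*k),(0,255,0),1); cv2.putText(t,str(y0+k),(6,4*k+8),0,.3,(0,255,0),1)
        for k in range(0,66,10):
            cv2.line(t,(4*k,0),(4*k,5),(0,0,255),1); cv2.putText(t,str(x0+k),(4*k+1,294),0,.3,(0,0,255),1)
        r.append(t)
    rows.append(np.hstack(r))
cv2.imwrite("pics/crops.png",np.vstack(rows))
```

```text
(no output)
```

View pics/crops.png

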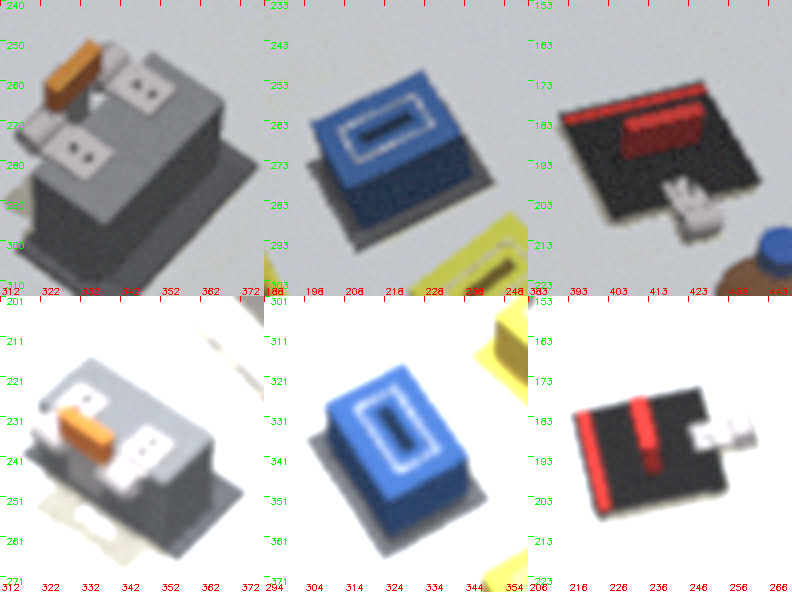

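The crops show the jamb with the gauge's orange head over its knuckles, the plain blue holder with its white outlined slot, and the cover with its stripe away from the knuckle. I read the corners from both views and fit the poses with height left free.

```bash
cat > h.py <<'E'
import numpy as np
from scipy.optimize import least_squares
from scipy.spatial.transform import Rotation as R
def proj(c,P):
    f=240/np.tan(np.radians(c["vertical_fov"]/2))
    p=R.from_quat(c["orientation"]).inv().apply(np.atleast_2d(P)-c["eye"])
    return np.c_[c["cx"]+f*p[:,0]/-p[:,2], c["cy"]-f*p[:,1]/-p[:,2]]
def place(q,L):
    return R.from_euler("z",q[3]).apply(np.array(L,float)/1000)+q[:3]
def fit(obs,q0,fixz=None):
    """obs: list of (cam, local mm points, pixels); q = x,y,z,yaw"""
    def full(q): return q if fixz is None else np.r_[q[:2],fixz,q[2]]
    def res(q): return np.concatenate([(proj(c,place(full(q),L))-np.array(px)).ravel() for c,L,px in obs])
    best=None
    for y in np.arange(0,6.2,.7):
        q=np.r_[q0,0,y] if fixz is None else np.r_[q0,y]
        s=least_squares(res,q,loss="soft_l1")
        if best is None or s.cost<best.cost: best=s
    q=full(best.x); q[3]=(q[3]+np.pi)%(2*np.pi)-np.pi
    return q,np.round(best.fun.reshape(-1,2),1)
C={"scene":dict(vertical_fov=51.4601002043012,cx=326.9316222312172,cy=248.09750220856205,eye=np.array([1.22641352,-0.44174824,1.10110529]),orientation=[0.27592755,0.15104766,0.44737474,0.83720036]),
"side":dict(vertical_fov=47.69573611480454,cx=321.7944593136129,cy=238.2051039806778,eye=np.array([0.10120117,-0.84624347,1.27343965]),orientation=[0.32259486,-0.08739846,-0.2676614,0.90368769])}
E
python3 - <<'E'
from h import *
np.set_printoptions(precision=4,suppress=True)
S,D=C["scene"],C["side"]
J=[(15,60,78),(75,60,78),(75,-60,78),(15,-60,78)]
H=[(30,40,55),(-30,40,55),(30,-40,55),(-30,-40,55)]
K=[(-55,-60,13),(-55,60,13),(55,60,13),(55,-60,13)]
obs=dict(
jamb=[(S,J,[(350,253.25),(368,265.5),(338.25,295.5),(320.25,284.25)]),(D,J[1:3],[(335,216.25),(365.25,236.25)])],
holder=[(S,H,[(237.5,265.5),(228,250.5),(211.25,279.75),(199.75,263.5)]),(D,H,[(328.75,318.5),(309.75,328),(344.75,342),(324.75,352.5)])],
cover=[(S,K,[(390.5,182.25),(427.5,174),(441,198.5),(404.25,208)]),(D,K,[(224.75,208.5),(217.5,182.5),(249,176.25),(255.5,201.5)])])
for n,o in obs.items():
    q,r=fit(o,[.6,0]); print(n,q,np.degrees(q[3])); print(r.tolist())
    q,r=fit(o,[.6,0],0.); print('  z0',q,np.degrees(q[3]))
w=(0.1704,0.6524)
E
```

```text
jamb [ 0.6331 -0.0437 -0.007   0.2847] 16.313501927598573
[[-0.0, -0.2], [0.7, -0.1], [0.2, 1.5], [-0.8, -0.7], [-1.1, -0.1], [0.8, 0.3]]
  z0 [ 0.6352 -0.0464  0.      0.2843] 16.290384078044955
holder [ 0.4618 -0.2741 -0.0042 -0.035 ] -2.0049498380252486
[[0.5, 0.8], [0.1, -0.2], [-2.1, 0.4], [-0.0, -0.0], [-0.1, -0.7], [-1.2, 0.3], [0.4, -0.5], [-0.1, 0.2]]
  z0 [ 0.4624 -0.2752  0.     -0.0366] -2.098048031477607
cover [ 0.5138  0.3443 -0.0068 -0.2979] -17.065709668597464
[[-0.1, -0.2], [-0.5, -0.1], [0.9, 0.8], [-0.3, 0.2], [-2.4, 0.0], [-0.9, 0.1], [0.5, -0.4], [1.0, -0.2]]
  z0 [ 0.5158  0.3389  0.     -0.2865] -16.417753766396803
```

```bash
cat >> h.py <<'E'
def plan(target,yaw_deg,st=None):
    """Turn first, then shift (tool axes, cm)."""
    from plant import readout
    st=readout.get_state(); r=R.from_quat(st["tcp_rot"]); M=r.as_matrix()
    print("t",round(st["time"],2),"tcp",np.round(st["eef_pos"],4),"F",np.round(st["contact_force"],1),"open",round(st["opening"],3))
    y=np.degrees(np.arctan2(M[1,1],M[0,1])); print("tool x",np.round(M[:,0],4),"jaw yaw",round(y,2))
    d=(yaw_deg-y+90)%180-90; turn=-d   # tool x is down: +turn = clockwise from above
    r2=R.from_euler("z",d,degrees=True)*r
    print("turn",round(turn,2),"shift after turn cm",np.round(100*r2.inv().apply(np.array(target)-st["eef_pos"]),2), "shift w/o turn",np.round(100*r.inv().apply(np.array(target)-st["eef_pos"]),2))
E
python3 -c "
from h import *
plan([.60,-.03,.26],16.3)"
```

```text
t 0.15 tcp [0.1706 0.6526 0.2303] F [ 0.2 -0.4 -0.2] open 0.999
tool x [-7.0e-04 -1.7e-03 -1.0e+00] jaw yaw 75.35
turn 59.05 shift after turn cm [-3.03 22.06 77.57] shift w/o turn [ -2.89 -55.18  58.82]
```

drive_tool(steps=[[-0.43,0,0,8.43,1],[-0.43,0,0,8.43,1],[-0.43,0,0,8.43,1],[-0.43,0,0,8.43,1],[-0.43,0,0,8.43,1],[-0.43,0,0,8.43,1],[-0.43,0,0,8.43,1]], force=60)

```text
time: 0.85
eef_pos: [0.1706, 0.6528, 0.261]
tcp_rot: [0.425, 0.565, -0.426, 0.565]
contact_force: [0.7, -0.3, -0.1]
opening: 1.001
```

drive_tool(steps=[[0,1.23,4.3,0,1],[0,1.23,4.3,0,1],[0,1.23,4.3,0,1],[0,1.23,4.3,0,1],[0,1.23,4.3,0,1],[0,1.23,4.3,0,1],[0,1.23,4.3,0,1],[0,1.23,4.3,0,1],[0,1.23,4.3,0,1]])

```text
time: 1.75
eef_pos: [0.3862, 0.3111, 0.2612]
tcp_rot: [0.424, 0.566, -0.424, 0.566]
contact_force: [0.9, 0.8, 0.1]
opening: 1.0
```

drive_tool(steps=[[0,1.23,4.3,0,1],[0,1.23,4.3,0,1],[0,1.23,4.3,0,1],[0,1.23,4.3,0,1],[0,1.23,4.3,0,1],[0,1.23,4.3,0,1],[0,1.23,4.3,0,1],[0,1.23,4.3,0,1],[0,1.23,4.3,0,1],[0,0,0,0,1]])

```text
time: 2.75
eef_pos: [0.6025, -0.032, 0.2606]
tcp_rot: [0.425, 0.565, -0.426, 0.565]
contact_force: [-0.5, 0.9, -0.0]
opening: 1.001
```

```bash
cat > snap.py <<'E'
import sys,cv2,pickle
from h import *
from plant import read_camera
n,tag=sys.argv[1:3]; c=read_camera(n); pickle.dump(c,open(f"pics/{tag}.pkl","wb"))
im=c["frame"][:,:,::-1].copy(); x0,y0,s=0,0,1
if len(sys.argv)>3:
    x0,y0,w,h,s=map(int,sys.argv[3:8]); im=cv2.resize(im[y0:y0+h,x0:x0+w],None,fx=s,fy=s,interpolation=cv2.INTER_CUBIC)
cv2.imwrite(f"pics/{tag}.png",im); print(c["eye"],im.shape)
E
python3 snap.py wrist w1; python3 -c "
from h import *
plan([.634,-.045,.26],16.3)"
```

```text
[0.58349512 0.03561019 0.40361178] (480, 640, 3)
t 2.8 tcp [ 0.6014 -0.0297  0.2605] F [-1.2  0.4  0.1] open 0.998
tool x [-1.4e-03  3.0e-04 -1.0e+00] jaw yaw 16.12
turn -0.18 shift after turn cm [0.04 2.7  2.38] shift w/o turn [0.04 2.71 2.37]
```

View pics/w1.png

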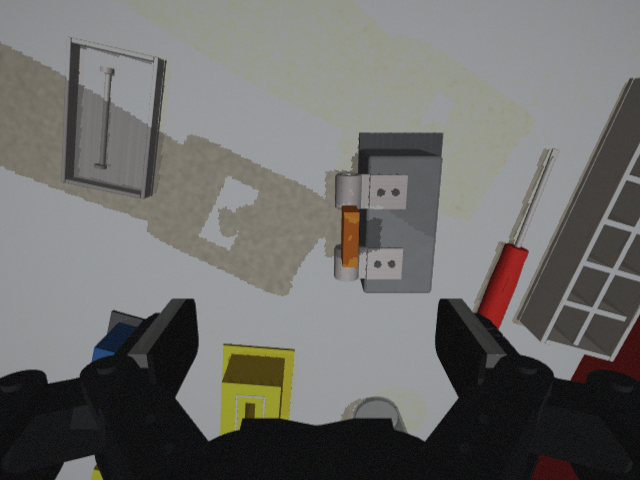

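The wrist view shows the jamb block top corners near (369,156), (442,156), (431,292) and (364,292), with the gauge head at about (343–358, 207–265). I'll check the model projection against it.

Run:
```python
from h import *
import pickle,cv2
np.set_printoptions(precision=4,suppress=True)
c=pickle.load(open("pics/w1.pkl","rb"))
J=[(15,60,78),(75,60,78),(75,-60,78),(15,-60,78)]
px=[(369,156),(442,156),(431,292),(364,292)]
S,D=C["scene"],C["side"]
q,r=fit([(c,J,px)],[.63,-.04],0.);print(q,np.degrees(q[3]),r.tolist())
q,r=fit([(c,J,px),(S,J,[(350,253.25),(368,265.5),(338.25,295.5),(320.25,284.25)]),(D,J[1:3],[(335,216.25),(365.25,236.25)])],[.63,-.04]);print(q,np.degrees(q[3]),r.tolist())
G=[(x,y,z) for z in(86,112) for x in(-6,6) for y in (-22,22)]
im=c["frame"].astype(int); m=((im[:,:,0]>120)&(im[:,:,1]<.65*im[:,:,0])&(im[:,:,2]<60)).astype('uint8'); m[:,:320]=0;m[:,380:]=0;m[:190]=0;m[280:]=0
ys,xs=np.nonzero(m);print("orange",xs.min(),xs.max(),ys.min(),ys.max(),cv2.minAreaRect(np.c_[xs,ys].astype(np.float32)))
print(proj(c,place(q,G)))
# enlarged crop with model overlay
s=4;x0,y0=325,150
t=cv2.resize(c["frame"][y0:y0+150,x0:x0+125,::-1],None,fx=s,fy=s,interpolation=cv2.INTER_CUBIC);o=t.copy()
for p in proj(c,place(q,G[4:]+J+[(0,y,86) for y in(-45,-17,17,45)])): cv2.drawMarker(o,tuple(int(round(v)) for v in ((p-[x0,y0]+.5)*s-.5)),(0,255,0),0,8,1)
cv2.imwrite("pics/w1c.png",cv2.resize(np.hstack([t,o]),None,fx=.8,fy=.8))
```

```text
[ 0.6331 -0.0433  0.      0.2807] 16.084136960554698 [[-1.1, -0.8], [1.3, -0.9], [0.6, 1.5], [-0.7, 1.6]]
[ 0.6345 -0.0442 -0.0058  0.281 ] 16.098005837854224 [[-0.6, 0.0], [0.3, -0.1], [-0.0, -0.0], [-0.2, 0.1], [0.2, 0.1], [0.9, 0.2], [0.2, 1.8], [-0.7, -0.6], [-0.5, -0.5], [1.3, 0.0]]
orange 343 358 212 266 ((350.53485107421875, 239.0008087158203), (14.321709632873535, 54.33414840698242), 1.3322197198867798)
[[341.5223 254.8693]
 [342.3443 204.0343]
 [355.6616 254.8457]
 [357.0066 204.0077]
 [343.4808 265.7638]
 [344.4486 211.1982]
 [358.7346 265.7388]
 [360.3128 211.1697]]
```

View pics/w1c.png

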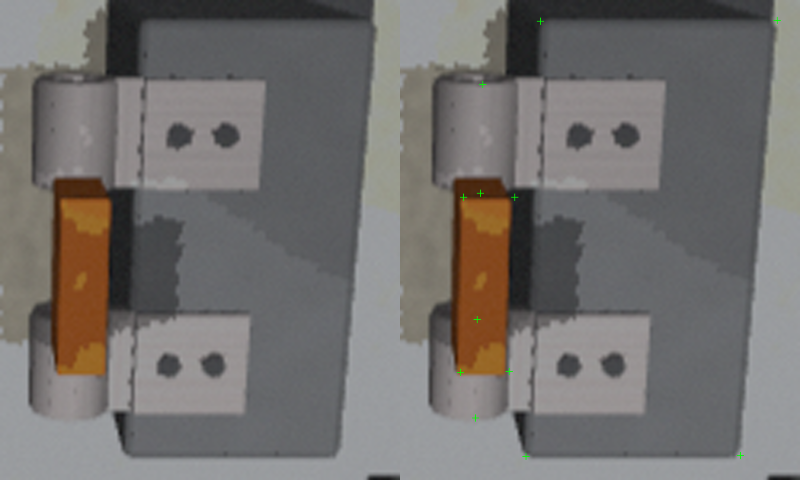

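```bash
python3 -c "
from h import *
plan([.6335,-.0435,.16],16.1)"
```

```text
t 2.8 tcp [ 0.6014 -0.0297  0.2605] F [-1.2  0.4  0.1] open 0.998
tool x [-1.4e-03  3.0e-04 -1.0e+00] jaw yaw 16.12
turn 0.02 shift after turn cm [10.04  2.71  2.22] shift w/o turn [10.04  2.71  2.22]
```

drive_tool(steps=[[2.5,0.9,0.74,0,1],[2.5,0.9,0.74,0,1],[2.5,0.91,0.74,0,1],[2.5,0,0,0,1],[0,0,0,0,1],[0,0,0,0,1]])

```text
time: 3.4
eef_pos: [0.6325, -0.0401, 0.1613]
tcp_rot: [0.423, 0.567, -0.424, 0.566]
contact_force: [0.5, -0.6, 0.5]
opening: 1.001
```

```bash
python3 snap.py wrist w2
python3 - <<'E'
from h import *
import pickle,cv2
np.set_printoptions(precision=4,suppress=True)
plan([.6335,-.0435,.16],16.1)
c=pickle.load(open("pics/w2.pkl","rb"))
im=c["frame"].astype(int); m=((im[:,:,0]>90)&(im[:,:,1]<.7*im[:,:,0])&(im[:,:,2]<.35*im[:,:,0])).astype('uint8')
q=[.6331,-.0433,0,np.radians(16.1)]
G=[(x,y,112) for x in(-6,6) for y in (-22,22)]
p=proj(c,place(q,G));print(p)
a=p.min(0).astype(int)-40;b=p.max(0).astype(int)+40;a=np.maximum(a,0)
t=im[a[1]:b[1],a[0]:b[0],::-1].astype('uint8');s=min(800//t.shape[1],600//t.shape[0])
print(a,b,s);t=cv2.resize(t,None,fx=s,fy=s,interpolation=cv2.INTER_CUBIC)
for k in range(a[1],b[1],20): cv2.putText(t,str(k),(0,s*(k-a[1])+4),0,.35,(0,255,0),1)
for k in range(a[0],b[0],20): cv2.putText(t,str(k),(s*(k-a[0])-8,10),0,.35,(0,0,255),1)
cv2.imwrite("pics/w2c.png",t)
E
```

```text
[0.61319631 0.02712679 0.30453052] (480, 640, 3)
t 3.45 tcp [ 0.6334 -0.0404  0.1628] F [-0.7 -0.7 -0.2] open 1.0
tool x [ 0.0014 -0.0002 -1.    ] jaw yaw 16.39
turn 0.29 shift after turn cm [ 0.28 -0.08  0.3 ] shift w/o turn [ 0.28 -0.08  0.3 ]
[[303.8375 306.2593]
 [303.4495 225.1588]
 [326.719  306.3592]
 [327.7221 225.265 ]]
[263 185] [367 346] 3
```

View pics/w2c.png

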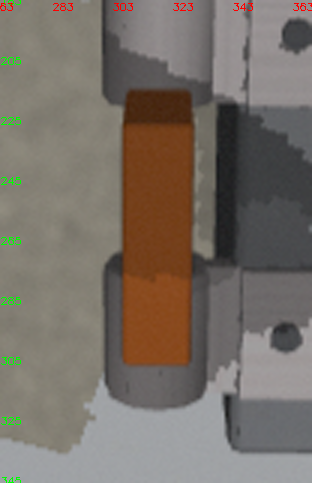

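The head's top face spans x 303.7–327 and y 226–306, within 1 px of the model. That agrees with the gauge at (0.633, -0.043) and the stated height. Now I'll descend and grip.

drive_tool(steps=[[1.8,0,0.3,0,1],[1.8,0,0,0,1],[1.8,0,0,0,1],[1.8,0,0,0,1],[0,0,0,0,1],[0,0,0,0,1],[0,0,0,0,1]])

```text
time: 4.15
eef_pos: [0.6354, -0.0442, 0.0919]
tcp_rot: [0.424, 0.565, -0.423, 0.567]
contact_force: [0.6, 0.1, -0.3]
opening: 1.002
```

```bash
python3 -c "
from h import *
plan([.6331,-.0433,.09],16.1)"
```

```text
t 4.15 tcp [ 0.6354 -0.0442  0.0919] F [ 0.6  0.1 -0.3] open 1.002
tool x [ 3.8e-03 -9.0e-04 -1.0e+00] jaw yaw 16.35
turn 0.25 shift after turn cm [ 0.19 -0.2  -0.15] shift w/o turn [ 0.19 -0.2  -0.15]
```

drive_tool(steps=[[0.1,-0.1,-0.05,0,0.5],[0,0,0,0,0.3],[0,0,0,0,0.2],[0,0,0,0,0],[0,0,0,0,0],[0,0,0,0,0],[0,0,0,0,0],[0,0,0,0,0]], force=50)

```text
time: 4.95
eef_pos: [0.633, -0.0439, 0.0886]
tcp_rot: [0.424, 0.566, -0.424, 0.566]
contact_force: [0.1, 0.4, 0.8]
opening: 0.126
```

drive_tool(steps=[[-1,0,0,0,0],[-2,0,0,0,0],[-2,0,0,0,0],[-2,0,0,0,0],[-2,0,0,0,0],[-1,0,0,0,0],[0,0,0,0,0]])

```text
time: 5.65
eef_pos: [0.6339, -0.044, 0.1907]
tcp_rot: [0.424, 0.565, -0.423, 0.567]
contact_force: [0.6, 0.9, -1.7]
opening: 0.129
```

```bash
python3 -c "
from h import *
plan([.462,-.274,.19],-2)"
```

```text
t 5.65 tcp [ 0.6339 -0.044   0.1907] F [ 0.6  0.9 -1.7] open 0.129
tool x [ 3.8e-03 -9.0e-04 -1.0e+00] jaw yaw 16.34
turn 18.34 shift after turn cm [  0.06 -16.37  23.58] shift w/o turn [  0.03 -22.96  17.23]
```

drive_tool(steps=[[0,0,0,6.1,0],[0,0,0,6.1,0],[0,0,0,6.1,0],[0,-2.3,4.2,0,0],[0,-2.3,4.2,0,0],[0,-2.3,4.2,0,0],[0,-2.3,4.2,0,0],[0,-2.3,4.2,0,0],[0,-2.3,4.2,0,0],[0,-2.3,4.2,0,0]])

```text
time: 6.65
eef_pos: [0.4601, -0.333, 0.1869]
tcp_rot: [0.509, 0.492, -0.508, 0.491]
contact_force: [1.0, -0.6, -1.2]
opening: 0.128
```

drive_tool(steps=[[0,0,0,0,0],[0,0,0,0,0],[0,0,0,0,0]])

```text
time: 6.95
eef_pos: [0.4619, -0.331, 0.1874]
tcp_rot: [0.508, 0.492, -0.508, 0.491]
contact_force: [0.0, 0.3, -1.1]
opening: 0.132
```

```bash
python3 snap.py wrist w3; python3 -c "
from h import *
plan([.462,-.274,.19],-2)"
```

```text
[ 0.46475804 -0.26117267  0.33069888] (480, 640, 3)
t 7.0 tcp [ 0.4622 -0.3307  0.1876] F [-0.2  0.6 -1.2] open 0.125
tool x [-8.0e-04  1.3e-03 -1.0e+00] jaw yaw -1.88
turn 0.12 shift after turn cm [-0.23 -0.22 -5.67] shift w/o turn [-0.23 -0.21 -5.67]
```

View pics/w3.png

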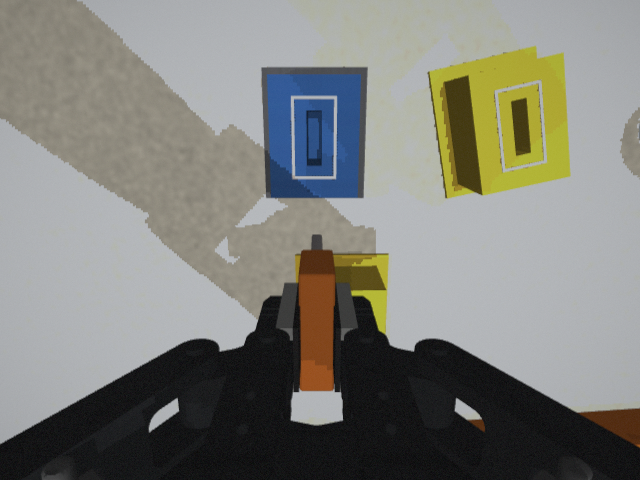

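The blue holder's slot is centred near (314.5,137), and the held gauge head is near (317,320). One enlarged crop of both should give accurate corners.

Run:
```python
import cv2,numpy as np
im=cv2.imread("pics/w3.png");out=[]
for x0,y0,w,h,s in((258,62,114,142,4),(285,230,66,172,4)):
    t=cv2.resize(im[y0:y0+h,x0:x0+w],None,fx=s,fy=s,interpolation=cv2.INTER_CUBIC)
    t=cv2.convertScaleAbs(t,alpha=1.4,beta=20)
    for k in range(y0-y0%10+10,y0+h,10): cv2.line(t,(0,s*(k-y0)),(4,s*(k-y0)),(0,255,0),1);cv2.putText(t,str(k),(5,s*(k-y0)+4),0,.33,(0,255,0),1)
    for k in range(x0-x0%10+10,x0+w,10): cv2.line(t,(s*(k-x0),0),(s*(k-x0),4),(0,0,255),1);cv2.putText(t,str(k),(s*(k-x0)-8,14),0,.33,(0,0,255),1)
    out.append(cv2.copyMakeBorder(t,0,max(0,600-t.shape[0]),0,5,0)[:600])
cv2.imwrite("pics/w3c.png",np.hstack(out))
```

```text
(no output)
```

View pics/w3c.png

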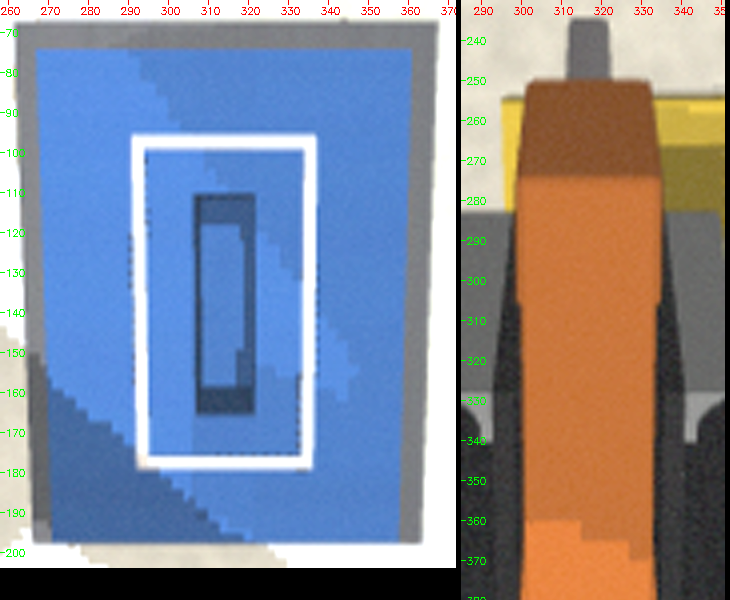

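Run:
```python
from h import *
import pickle
np.set_printoptions(precision=4,suppress=True)
c=pickle.load(open("pics/w3.pkl","rb"))
L=[(-5,18,55),(5,18,55),(5,-18,55),(-5,-18,55),(-30,40,55),(30,40,55),(30,-40,55),(-30,-40,55)]
px=[(306.5,110.5),(321.8,110.5),(321.8,165.5),(307,165.5),(266.75,74),(361,74),(358,197.75),(271,197.75)]
for fz in (None,0.):
    q,r=fit([(c,L,px)],[.46,-.27],fz);print("holder",q,np.degrees(q[3]),r.tolist())
G=[(-6,22,26),(6,22,26),(-6,22,0),(6,22,0),(-2.5,15,-45),(2.5,15,-45)]
gp=[(299,274),(335.2,274),(301.5,250),(332.5,250),(311.75,235),(322,235)]
g,r=fit([(c,G,gp)],[.46,-.33]);print("gauge",g,np.degrees(g[3]),r.tolist())
d=q[:2]-g[:2];print("delta world",d)
plan([.4622+d[0],-.3307+d[1],.1876],np.degrees(q[3]))
```

```text
holder [ 0.4625 -0.2743  0.0009 -0.0322] -1.847126075793098 [[-0.0, -0.3], [-0.0, -0.4], [-0.1, 0.2], [-0.1, 0.3], [0.2, 0.2], [0.1, -0.0], [-0.2, -0.1], [0.1, 0.1]]
holder [ 0.4625 -0.2743  0.     -0.0322] -1.846055791909197 [[-0.0, -0.2], [-0.0, -0.3], [-0.1, 0.1], [-0.0, 0.1], [0.4, 0.4], [-0.1, 0.2], [-0.3, -0.3], [0.3, -0.1]]
gauge [ 0.4623 -0.3333  0.1792 -0.0366] -2.094807754841218 [[0.0, 0.2], [-0.2, 0.3], [0.4, -0.3], [-0.3, -0.2], [0.3, -0.1], [-0.1, -0.0]]
delta world [0.0002 0.059 ]
t 7.0 tcp [ 0.4622 -0.3307  0.1876] F [-0.2  0.6 -1.2] open 0.125
tool x [-0.0008  0.0013 -1.    ] jaw yaw -1.88
turn -0.03 shift after turn cm [ 0.01 -0.17 -5.9 ] shift w/o turn [ 0.01 -0.17 -5.9 ]
```

drive_tool(steps=[[0,-0.06,-2,0,0],[0,-0.06,-2,0,0],[0,-0.05,-1.9,0,0],[0,0,0,0,0],[2,0,0,0,0],[2,0,0,0,0],[2,0,0,0,0],[1,0,0,0,0],[0,0,0,0,0],[0,0,0,0,0]])

```text
time: 8.0
eef_pos: [0.4627, -0.2733, 0.1191]
tcp_rot: [-0.508, -0.491, 0.508, -0.492]
contact_force: [0.4, -0.4, 0.3]
opening: 0.13
```

drive_tool(steps=[[0.7,0,0,0,0],[0.7,0,0,0,0],[0.7,0,0,0,0],[0.7,0,0,0,0],[0.7,0,0,0,0],[0.7,0,0,0,0],[0.7,0,0,0,0],[0,0,0,0,0],[0,0,0,0,0]])

```text
time: 8.9
eef_pos: [0.4622, -0.2731, 0.0692]
tcp_rot: [-0.508, -0.492, 0.509, -0.491]
contact_force: [-0.3, 0.6, -0.5]
opening: 0.13
```

drive_tool(steps=[[0.2,0,0,0,0],[0.2,0,0,0,0],[0.1,0,0,0,0],[0,0,0,0,0],[0,0,0,0,0]])

```text
time: 9.4
eef_pos: [0.4622, -0.2731, 0.0645]
tcp_rot: [0.509, 0.491, -0.509, 0.491]
contact_force: [0.3, 0.3, -0.5]
opening: 0.131
```

drive_tool(steps=[[0.1,0,0,0,0],[0.1,0,0,0,0],[0,0,0,0,0]])

```text
time: 9.7
eef_pos: [0.4621, -0.273, 0.0622]
tcp_rot: [-0.509, -0.491, 0.509, -0.491]
contact_force: [0.2, 0.3, -1.1]
opening: 0.127
```

drive_tool(steps=[[0.1,0,0,0,0],[0.1,0,0,0,0],[0,0,0,0,0]])

```text
time: 10.0
eef_pos: [0.4621, -0.273, 0.0602]
tcp_rot: [-0.508, -0.491, 0.509, -0.491]
contact_force: [0.2, -0.3, -0.3]
opening: 0.132
```

drive_tool(steps=[[0.1,0,0,0,0],[0,0,0,0,0]])

```text
time: 10.2
eef_pos: [0.4621, -0.273, 0.0593]
tcp_rot: [-0.508, -0.491, 0.509, -0.491]
contact_force: [0.6, -0.0, -0.4]
opening: 0.127
```

drive_tool(steps=[[0.1,0,0,0,0],[0,0,0,0,0]])

```text
time: 10.4
eef_pos: [0.4622, -0.2731, 0.0583]
tcp_rot: [-0.509, -0.491, 0.509, -0.491]
contact_force: [0.1, -0.6, -0.7]
opening: 0.132
```

drive_tool(steps=[[0.1,0,0,0,0],[0,0,0,0,0]])

```text
time: 10.6
eef_pos: [0.4623, -0.2732, 0.058]
tcp_rot: [-0.508, -0.491, 0.509, -0.491]
contact_force: [-0.7, 1.8, 3.5]
opening: 0.131
```

Upward force of 3.5 N at TCP z 0.058 means the shoulder is on the block. I'll release and lift off to check.

drive_tool(steps=[[0,0,0,0,0.4],[0,0,0,0,0.8],[0,0,0,0,1],[0,0,0,0,1],[0,0,0,0,1],[-3,0,0,0,1],[-3,0,0,0,1],[-4,0,0,0,1],[-4,0,0,0,1],[0,0,0,0,1]])

```text
time: 11.6
eef_pos: [0.4653, -0.2757, 0.2049]
tcp_rot: [0.509, 0.487, -0.508, 0.496]
contact_force: [0.2, -1.0, 0.8]
opening: 1.002
```

```bash
python3 snap.py wrist w4 220 150 190 190 3
python3 - <<'E'
from h import *
import pickle
c=pickle.load(open("pics/w4.pkl","rb"))
print(proj(c,place([.4625,-.2743,0.055,-.0322],[(x,y,z) for z in (0,26) for x in(-6,6) for y in (-22,22)])).round(1).tolist())
plan([.5148,.3425,.26],-17)
E
```

```text
[ 0.46653433 -0.2043149   0.34739716] (570, 570, 3)
[[302.6, 239.7], [301.8, 182.2], [318.3, 239.6], [318.2, 182.1], [301.7, 250.9], [300.8, 188.5], [318.9, 250.8], [318.8, 188.5]]
t 11.65 tcp [ 0.464  -0.2746  0.2015] F [ 0.2  0.3 -1.9] open 1.002
tool x [ 0.0062 -0.0054 -1.    ] jaw yaw -1.96
turn 15.04 shift after turn cm [ -6.24 -13.14 -60.47] shift w/o turn [ -6.15   3.   -61.81]
```

View pics/w4.png

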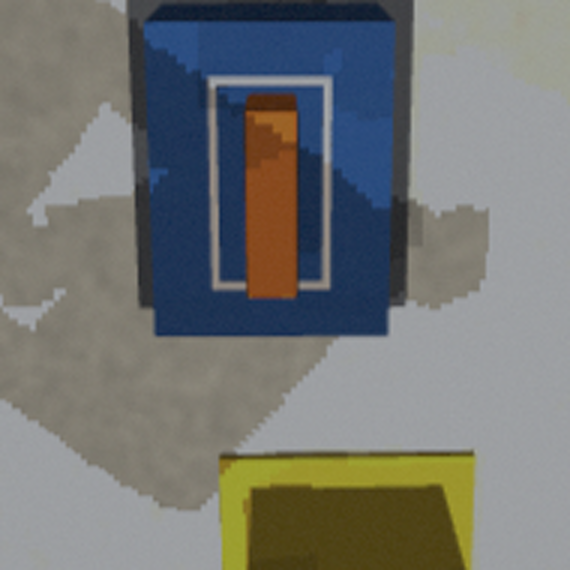

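The picture shows the gauge standing in the blue holder's slot. Its head top is at x 302–319, y 187–249 against a predicted 302–319, 188–251, so it is home. On to the cover.

drive_tool(steps=[[-1,0,0,7.5,1],[-1,0,0,7.5,1],[-1,-1,-3,0,1],[-1,-1,-4,0,1],[-1,-1,-4.3,0,1],[-1,-1,-4.3,0,1],[0,-1,-4.3,0,1],[0,-1,-4.3,0,1],[0,-1,-4.3,0,1],[0,-1,-4.3,0,1]])

```text
time: 12.65
eef_pos: [0.4805, 0.0658, 0.2558]
tcp_rot: [-0.568, -0.421, 0.569, -0.42]
contact_force: [0.4, -0.6, 0.4]
opening: 0.999
```

drive_tool(steps=[[0,-1,-4.3,0,1],[0,-1,-4.3,0,1],[0,-1,-4.3,0,1],[0,-1,-4.3,0,1],[0,-1,-3,0,1],[0,0,-2,0,1],[0,0,0,0,1],[0,0,0,0,1],[0,0,0,0,1]])

```text
time: 13.55
eef_pos: [0.498, 0.2899, 0.2565]
tcp_rot: [-0.568, -0.421, 0.569, -0.42]
contact_force: [0.4, -1.0, -0.0]
opening: 1.001
```

```bash
python3 snap.py wrist w5; python3 -c "
from h import *
plan([.5148,.3425,.17],-17)"
```

```text
[0.51912158 0.35707948 0.39952629] (480, 640, 3)
t 13.6 tcp [0.4982 0.2898 0.2568] F [0.3 0.9 0.8] open 1.001
tool x [-1.e-03 -6.e-04 -1.e+00] jaw yaw -17.04
turn -0.04 shift after turn cm [ 8.68  0.05 -5.53] shift w/o turn [ 8.68  0.05 -5.53]
```

View pics/w5.png

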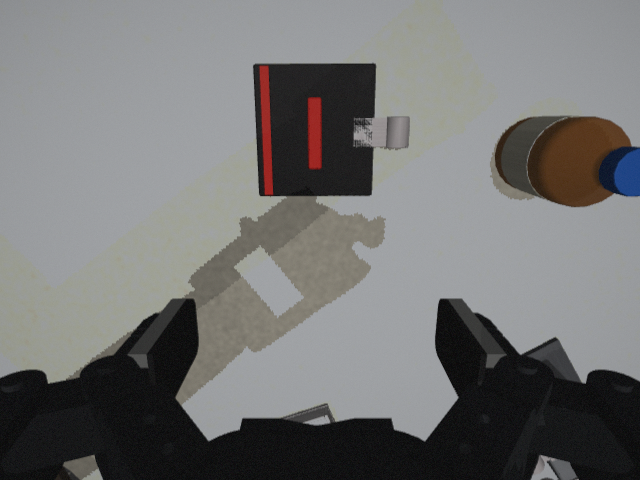

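The cover's corners are at (254,65), (375.5,65), (371,194) and (260,194). The handle top is at (308–321.5, 98–169), and the knuckle end is near (410,133).

Run:
```python
from h import *
import pickle
np.set_printoptions(precision=4,suppress=True)
c=pickle.load(open("pics/w5.pkl","rb"))
L=[(-55,60,13),(55,60,13),(55,-60,13),(-55,-60,13),(-6,30,45),(6,30,45),(6,-30,45),(-6,-30,45)]
px=[(254,65),(375.5,65),(371,194),(260,194),(308,98),(321.5,98),(321.5,169),(308,169)]
for fz in (None,0.):
    q,r=fit([(c,L,px)],[.5,.34],fz);print(q,np.degrees(q[3]),r.tolist())
plan([q[0],q[1],.10],np.degrees(q[3]))
```

```text
[ 0.5129  0.3435 -0.0087 -0.2957] -16.941979130458062 [[0.5, 0.0], [-0.3, -0.3], [-0.4, 0.7], [-0.1, 0.9], [-0.3, 0.0], [0.2, -0.0], [0.1, -0.5], [0.3, -0.5]]
[ 0.513   0.3435  0.     -0.296 ] -16.957682080672107 [[-1.0, -1.2], [1.1, -1.5], [0.7, 2.4], [-1.3, 2.6], [-0.5, -0.5], [0.4, -0.5], [0.2, 0.7], [0.0, 0.7]]
t 13.6 tcp [0.4982 0.2898 0.2568] F [0.3 0.9 0.8] open 1.001
tool x [-0.001  -0.0006 -1.    ] jaw yaw -17.04
turn -0.08 shift after turn cm [15.68 -0.14 -5.59] shift w/o turn [15.68 -0.15 -5.59]
```

drive_tool(steps=[[2.5,0,-1.9,0,1],[2.5,0,-1.9,0,1],[2.5,-0.15,-1.8,0,1],[2.5,0,0,0,1],[2.5,0,0,0,1],[2.2,0,0,0,1],[0,0,0,0,1],[0,0,0,0,1],[0,0,0,0,1],[0,0,0,0,1]])

```text
time: 14.6
eef_pos: [0.5145, 0.3452, 0.1125]
tcp_rot: [0.57, 0.42, -0.567, 0.421]
contact_force: [0.1, 1.1, 0.5]
opening: 1.001
```

```bash
python3 snap.py wrist w6; python3 -c "
from h import *
plan([.513,.3435,.018],-16.95)"
```

```text
[0.53482363 0.41202261 0.25584843] (480, 640, 3)
t 14.65 tcp [0.5143 0.3452 0.1123] F [-0.5  0.5  0.8] open 1.001
tool x [ 0.0028  0.0013 -1.    ] jaw yaw -16.98
turn -0.03 shift after turn cm [ 9.43 -0.09  0.22] shift w/o turn [ 9.43 -0.09  0.22]
```

View pics/w6.png

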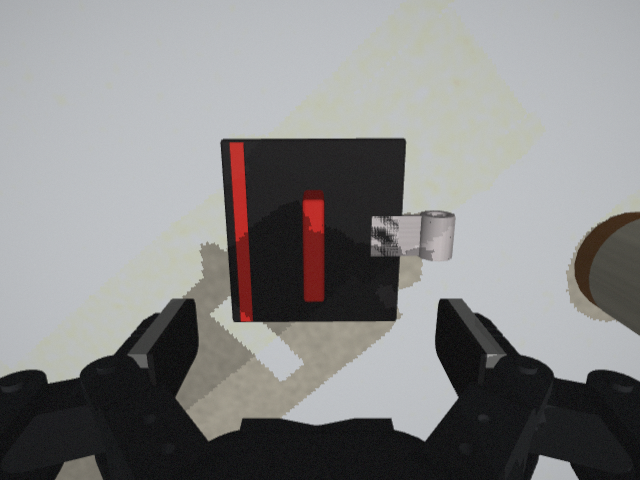

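Run:
```python
from h import *
import pickle
np.set_printoptions(precision=4,suppress=True)
c=pickle.load(open("pics/w6.pkl","rb"))
c5=pickle.load(open("pics/w5.pkl","rb"))
L=[(-55,60,13),(55,60,13),(55,-60,13),(-55,-60,13),(-6,30,45),(6,30,45),(6,-30,45),(-6,-30,45)]
p5=[(254,65),(375.5,65),(371,194),(260,194),(308,98),(321.5,98),(321.5,169),(308,169)]
px=[(221,139),(406,138),(397,321),(232,321),(303,199),(325,199),(324,301),(303,301)]
for o in ([(c,L,px)],[(c,L,px),(c5,L,p5)]):
    for fz in (None,0.):
        q,r=fit(o,[.5,.34],fz);print(q,np.degrees(q[3]),r.tolist())
plan([q[0],q[1],.018],np.degrees(q[3]))
```

```text
[ 0.5129  0.3438 -0.0021 -0.2961] -16.96388232513197 [[-0.2, -0.3], [0.4, 0.4], [-1.2, -0.1], [0.6, 0.3], [-0.6, -0.2], [-0.2, -0.2], [0.3, 0.1], [0.5, 0.1]]
[ 0.5131  0.3443  0.     -0.2962] -16.97096056212637 [[-1.0, -1.2], [1.4, -0.4], [-0.5, 0.7], [0.0, 1.1], [-0.6, -0.5], [-0.0, -0.5], [0.5, 0.8], [0.5, 0.8]]
[ 0.5129  0.3436 -0.003  -0.296 ] -16.95898921420859 [[0.2, 0.0], [0.1, 0.8], [-1.4, -0.4], [1.0, 0.0], [-0.5, -0.0], [-0.2, -0.1], [0.3, -0.2], [0.6, -0.1], [-0.6, -0.8], [0.5, -1.1], [0.2, 1.8], [-1.0, 2.0], [-0.5, -0.3], [0.2, -0.3], [0.1, 0.3], [0.0, 0.3]]
[ 0.5131  0.3441  0.     -0.2958] -16.94675530514459 [[-0.9, -0.8], [1.3, -0.1], [-0.5, 0.9], [0.1, 1.4], [-0.6, -0.1], [-0.0, -0.2], [0.5, 1.1], [0.6, 1.2], [-1.1, -1.9], [1.0, -2.3], [0.7, 1.7], [-1.4, 2.0], [-0.6, -1.2], [0.3, -1.3], [0.2, -0.0], [-0.0, -0.0]]
t 14.65 tcp [0.5143 0.3452 0.1123] F [-0.5  0.5  0.8] open 1.001
tool x [ 0.0028  0.0013 -1.    ] jaw yaw -16.98
turn -0.03 shift after turn cm [ 9.43 -0.11  0.15] shift w/o turn [ 9.43 -0.11  0.15]
```

drive_tool(steps=[[2.5,-0.1,0.15,0,1],[2.5,0,0,0,1],[2,0,0,0,1],[1,0,0,0,1],[1,0,0,0,1],[0,0,0,0,1],[0,0,0,0,1],[0,0,0,0,1]])

```text
time: 15.45
eef_pos: [0.5128, 0.3442, 0.0217]
tcp_rot: [0.569, 0.421, -0.567, 0.421]
contact_force: [-0.7, -0.6, -0.4]
opening: 1.004
```

drive_tool(steps=[[0.3,0,0,0,0.6],[0,0,0,0,0.3],[0,0,0,0,0.2],[0,0,0,0,0],[0,0,0,0,0],[0,0,0,0,0],[0,0,0,0,0],[0,0,0,0,0]], force=80)

```text
time: 16.25
eef_pos: [0.512, 0.3439, 0.0177]
tcp_rot: [0.568, 0.421, -0.568, 0.421]
contact_force: [-0.9, -0.4, 1.2]
opening: 0.123
```

drive_tool(steps=[[-0.5,0,0,0,0],[-1.5,0,0,0,0],[-3,0,0,0,0],[-3,0,0,0,0],[-3,0,0,0,0],[-3,0,0,0,0],[-3,0,0,0,0],[0,0,0,0,0],[0,0,0,0,0]])

```text
time: 17.15
eef_pos: [0.5118, 0.3437, 0.1878]
tcp_rot: [0.569, 0.421, -0.568, 0.421]
contact_force: [-0.4, 0.3, -3.7]
opening: 0.123
```

```bash
python3 -c "
from h import *
q=[.6335,-.0437,0,np.radians(16.1)]
print(place(q,[(-77,0,0),(-130,0,0)]))
t=place(q,[(-150,0,0)])[0]
plan([t[0],t[1],.20],16.1)"
```

```text
[[ 0.55952001 -0.06505323  0.        ]
 [ 0.50859871 -0.0797509   0.        ]]
t 17.15 tcp [0.5118 0.3437 0.1878] F [-0.4  0.3 -3.7] open 0.123
tool x [ 1.e-03  5.e-04 -1.e+00] jaw yaw -16.97
turn -33.07 shift after turn cm [ -1.26 -14.05  40.6 ] shift w/o turn [-1.24 10.37 41.69]
```

drive_tool(steps=[[-0.3,0,0,-4,0],[-0.3,0,0,-7.3,0],[-0.3,0,0,-7.3,0],[-0.3,0,0,-7.3,0],[0,0,0,-7.17,0],[0,-0.6,1.8,0,0],[0,-1.2,3.5,0,0],[0,-1.2,3.5,0,0],[0,-1.2,3.5,0,0],[0,-1.2,3.5,0,0]])

```text
time: 18.15
eef_pos: [0.502, 0.1746, 0.1969]
tcp_rot: [0.424, 0.566, -0.427, 0.564]
contact_force: [0.4, -0.7, -2.5]
opening: 0.121
```

drive_tool(steps=[[0,-1.2,3.5,0,0],[0,-1.2,3.5,0,0],[0,-1.2,3.5,0,0],[0,-1.2,3.5,0,0],[0,-1.2,3.5,0,0],[0,-1.2,3.5,0,0],[0,-1.2,3.3,0,0],[0,-0.3,0.5,0,0],[0,0,0,0,0],[0,0,0,0,0]])

```text
time: 19.15
eef_pos: [0.4881, -0.0848, 0.1982]
tcp_rot: [0.425, 0.566, -0.425, 0.564]
contact_force: [0.0, 0.5, -2.6]
opening: 0.123
```

```bash
python3 snap.py wrist w7; python3 -c "
from h import *
q=[.6335,-.0437,0,np.radians(16.1)]
t=place(q,[(-77,0,0)])[0]
plan([t[0],t[1],.082],16.1)"
```

```text
[ 0.46933539 -0.0175823   0.34149179] (480, 640, 3)
t 19.2 tcp [ 0.4884 -0.0844  0.1985] F [ 0.3  0.1 -1.9] open 0.127
tool x [-0.0016  0.0011 -1.    ] jaw yaw 16.12
turn 0.02 shift after turn cm [11.64  7.39  0.13] shift w/o turn [11.64  7.39  0.13]
```

View pics/w7.png

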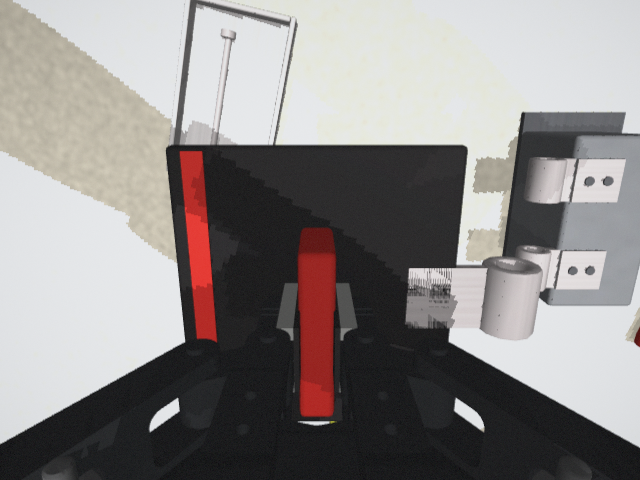

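That's the 12th view, so I'll measure by code from here. It shows the cover held level: panel back corners (166,147) and (468,147), stripe left, knuckle around (483–541, 260–338), jamb block corners (576,136) and (549,304). I'll fit cover and jamb in this same picture.

Run:
```python
from h import *
import pickle,cv2
np.set_printoptions(precision=4,suppress=True)
c=pickle.load(open("pics/w7.pkl","rb")); g=cv2.cvtColor(c["frame"],cv2.COLOR_RGB2GRAY)
def sub(pts,w=4):
    return cv2.cornerSubPix(g,np.array(pts,np.float32).reshape(-1,1,2),(w,w),(-1,-1),(3,50,.01)).reshape(-1,2)
Lc=[(-55,60,13),(55,60,13)]; pc=sub([(167,147),(467,147)])
Lh=[(-6,30,45),(6,30,45)]; ph=sub([(298,250),(335,250)],3)
pj=sub([(576,136),(549,304),(632,305)]);print(pc,ph,pj)
cv,r=fit([(c,Lc+Lh,np.r_[pc,ph])],[.49,-.085]);print("cover",cv,np.degrees(cv[3]),r.tolist())
jb,r=fit([(c,[(15,60,78),(15,-60,78),(75,-60,78)],pj)],[.63,-.04],0.);print("jamb",jb,np.degrees(jb[3]),r.tolist())
K=place(cv,[(77,y,z) for y in(-14,14) for z in(0,11,22)]);print("knuckle px",proj(c,K).round(1).tolist())
print("jamb knuckles px",proj(c,place([.6335,-.0437,0,.281],[(0,y,86) for y in(-45,-17,17,45)])).round(1).tolist(),proj(c,place(jb,[(0,y,86) for y in(-45,-17,17,45)])).round(1).tolist())
# profiles down the two jamb knuckles and cover knuckle
print("col544",g[150:300:2,544].tolist()); print("col511",g[250:350:2,511].tolist()); print("row305",g[305,470:560:2].tolist());print("row178",g[178,500:600:2].tolist())
```

```text
[[165.6433 147.3651]
 [466.6837 146.8557]] [[298. 250.]
 [335. 250.]] [[577.2051 136.0182]
 [547.6743 304.5429]
 [629.3023 304.5284]]
cover [ 0.4885 -0.0848  0.1773  0.2822] 16.16955508409746 [[1.1, -1.1], [-0.7, -1.5], [-0.9, 0.9], [0.6, 0.9]]
jamb [ 0.6323 -0.0426  0.      0.2771] 15.879026001524219 [[-0.2, -3.4], [-0.8, 0.7], [1.5, 1.0]]
knuckle px [[488.5, 311.8], [499.2, 323.9], [511.2, 337.5], [495.9, 252.6], [507.6, 261.4], [520.9, 271.4]]
jamb knuckles px [[536.1, 292.4], [542.3, 253.8], [550.3, 203.9], [557.4, 160.1]] [[534.9, 290.5], [541.2, 251.8], [549.4, 201.7], [556.6, 157.7]]
col544 [51, 53, 51, 51, 161, 146, 162, 162, 168, 122, 169, 173, 177, 178, 181, 184, 186, 187, 190, 191, 193, 197, 199, 199, 199, 200, 197, 56, 58, 56, 60, 56, 59, 55, 57, 54, 57, 58, 57, 56, 61, 59, 57, 59, 57, 51, 52, 51, 54, 87, 80, 86, 199, 219, 220, 219, 217, 216, 214, 215, 214, 214, 213, 211, 208, 206, 204, 194, 187, 173, 76, 58, 54, 57, 56]
col511 [52, 55, 54, 61, 110, 183, 199, 158, 130, 129, 104, 111, 170, 187, 185, 185, 186, 187, 190, 188, 191, 192, 193, 194, 197, 198, 199, 197, 198, 198, 201, 201, 202, 201, 200, 201, 200, 200, 200, 201, 202, 200, 201, 202, 201, 220, 231, 229, 230, 231]
row305 [210, 212, 212, 210, 209, 210, 124, 102, 117, 129, 141, 148, 154, 162, 166, 172, 179, 182, 190, 194, 198, 200, 202, 201, 202, 205, 205, 201, 202, 195, 196, 192, 181, 162, 231, 230, 230, 230, 229, 208, 173, 167, 168, 167, 168]
row178 [157, 160, 165, 166, 163, 161, 124, 38, 49, 54, 52, 52, 52, 65, 71, 90, 104, 124, 139, 153, 162, 173, 181, 190, 197, 204, 204, 207, 203, 199, 195, 183, 176, 207, 224, 223, 217, 77, 226, 224, 225, 224, 222, 92, 99, 107, 107, 196, 221, 222]
```

Run:
```python
from h import *
import pickle,cv2
a=np.linspace(0,2*np.pi,73)
def sil(c,q,y): 
    p=proj(c,place(q,[(11*np.cos(t),y,75+11*np.sin(t)) for t in a])); return p.min(0).round(1),p.max(0).round(1)
q=[.6335,-.0437,0,np.radians(16.1)]
for n in("w1","w2","w7"):
    c=pickle.load(open(f"pics/{n}.pkl","rb")); g=cv2.cvtColor(c["frame"],cv2.COLOR_RGB2GRAY)
    for y in(-31,31):
        lo,hi=sil(c,q,y); r=int(proj(c,place(q,[(0,y,86)]))[0][1]); x0=int(lo[0])-8
        print(n,y,"model cols",lo[0],hi[0],"row",r,"x0",x0,g[r,x0:int(hi[0])+8].tolist())
    for y in (-45,-17,17,45):
        p=proj(c,place(q,[(0,y,86)]))[0]; print("  end",y,p.round(1),"rows from",int(p[1])-6,g[int(p[1])-6:int(p[1])+7,int(p[0])-2].tolist())
```

```text
w1 -31 model cols 334.3 359.7 row 266 x0 326 [154, 155, 154, 155, 156, 155, 155, 150, 63, 82, 102, 108, 118, 123, 131, 133, 123, 102, 109, 108, 109, 110, 109, 109, 109, 110, 110, 109, 109, 109, 108, 100, 96, 152, 152, 151, 149, 153, 151, 143, 80]
w1 31 model cols 335.1 361.8 row 193 x0 327 [124, 123, 120, 122, 123, 122, 122, 117, 67, 71, 87, 95, 101, 108, 114, 116, 123, 126, 129, 133, 132, 135, 138, 134, 135, 144, 139, 127, 122, 119, 114, 109, 101, 100, 122, 140, 141, 137, 140, 141, 142, 135]
  end -45 [347.6 281.9] rows from 275 [145, 146, 145, 146, 145, 146, 148, 152, 156, 155, 156, 155, 157]
  end -17 [348.3 250.7] rows from 244 [84, 83, 85, 86, 85, 84, 84, 84, 85, 88, 86, 84, 84]
  end 17 [349.1 210.7] rows from 204 [134, 91, 49, 48, 49, 50, 50, 50, 84, 104, 106, 111, 111]
  end 45 [349.8 176.1] rows from 170 [155, 125, 84, 106, 106, 80, 112, 130, 130, 131, 131, 129, 133]
w2 -31 model cols 298.1 333.7 row 301 x0 290 [128, 129, 130, 133, 128, 132, 127, 105, 67, 75, 84, 86, 86, 76, 80, 86, 88, 87, 87, 88, 87, 87, 87, 88, 85, 87, 87, 85, 88, 86, 87, 85, 87, 88, 89, 77, 68, 84, 84, 7
[... 1044 characters left out ...]
79]
w7 31 model cols 525.8 563.7 row 182 x0 517 [53, 52, 52, 53, 55, 52, 50, 52, 58, 72, 73, 80, 84, 94, 101, 114, 122, 134, 139, 146, 151, 156, 162, 167, 172, 175, 182, 186, 191, 194, 198, 202, 203, 202, 202, 204, 207, 206, 203, 201, 199, 195, 193, 192, 188, 179, 171, 224, 224, 221, 224, 225, 224, 225]
  end -45 [536.1 292.4] rows from 286 [197, 197, 195, 197, 197, 194, 194, 194, 194, 193, 191, 192, 189]
  end -17 [542.3 253.8] rows from 247 [96, 99, 97, 96, 89, 93, 110, 198, 221, 221, 222, 222, 222]
  end 17 [550.3 203.9] rows from 197 [202, 215, 221, 222, 221, 218, 155, 73, 55, 58, 57, 56, 57]
  end 45 [557.4 160.1] rows from 154 [53, 53, 50, 67, 97, 97, 157, 195, 202, 202, 205, 205, 205]
```

The jamb axis is confirmed at about (0.633, -0.0435), yaw 16.1°, in the same camera frame as the held cover. The cover is centred on the TCP to within 0.5 mm. I'll lower at this stand-off, then go forward.

drive_tool(steps=[[2,0,0,0,0],[2.5,0,0,0,0],[2.5,0,0,0,0],[2.5,0,0,0,0],[1.5,0,0,0,0],[0.6,2,0,0,0],[0,2,0,0,0],[0,0,0,0,0],[0,0,0,0,0],[0,0,0,0,0]])

```text
time: 20.2
eef_pos: [0.5267, -0.0737, 0.0833]
tcp_rot: [0.425, 0.566, -0.425, 0.565]
contact_force: [-0.5, -0.7, -1.9]
opening: 0.122
```

```bash
cat > rel.py <<'E'
import sys,pickle,cv2
from h import *
from plant import read_camera,readout
np.set_printoptions(precision=4,suppress=True)
q=np.array([.633,-.0435,0,np.radians(16.1)]); t=place(q,[(-77,0,81.7)])[0]
plan(t,16.1)
c=read_camera("wrist"); pickle.dump(c,open(f"pics/{sys.argv[1]}.pkl","wb")); g=cv2.cvtColor(c["frame"],cv2.COLOR_RGB2GRAY).astype(int)
st=readout.get_state(); p0=st["eef_pos"]; M=R.from_quat(st["tcp_rot"]).as_matrix(); yaw=np.arctan2(M[1,1],M[0,1]); cv=np.r_[p0[:2],p0[2]-.0177,yaw]
def edge(a,b,n=8):
    """strongest grey step within +-n px of a along image direction b"""
    s=np.arange(-n,n+.1,.5); P=a+s[:,None]*b
    v=cv2.remap(g.astype(np.float32),P[:,0].astype(np.float32)[None],P[:,1].astype(np.float32)[None],1)[0]
    d=np.abs(np.convolve(v,[1,1,0,-1,-1],"valid")); return round(s[2+d.argmax()],1),int(d.max())
def chk(name,q,L,dirs):
    for l,d in zip(L,dirs):
        p,p2=proj(c,place(q,[l,np.add(l,d)])); b=(p2-p)/np.linalg.norm(p2-p); print(name,l,p.round(1),"obs-model px",edge(p,b),"px/mm",round(np.linalg.norm(p2-p),2))
yy=(0,1,0);xx=(1,0,0)
chk("jamb",q,[(0,-45,86),(0,-17,86),(0,17,86),(0,45,86),(15,0,78),(75,0,78)],[yy]*4+[xx]*2)
chk("cover",cv,[(77,-14,22),(77,14,22),(-40,60,13),(40,60,13),(-55,40,13),(55,40,13),(-6,15,45),(6,15,45),(0,30,45)],[yy]*4+[xx]*4+[yy])
E
python3 rel.py w8
```

```text
t 20.2 tcp [ 0.5267 -0.0737  0.0833] F [-0.5 -0.7 -1.9] open 0.122
tool x [-0.001   0.0002 -1.    ] jaw yaw 16.16
turn 0.06 shift after turn cm [0.15 3.35 0.05] shift w/o turn [0.15 3.35 0.05]
jamb (0, -45, 86) [582.8 407.6] obs-model px (np.float64(-7.0), 205) px/mm 2.08
jamb (0, -17, 86) [595.7 347.8] obs-model px (np.float64(-1.0), 141) px/mm 2.29
jamb (0, 17, 86) [613.2 267. ] obs-model px (np.float64(0.0), 164) px/mm 2.59
jamb (0, 45, 86) [629.4 192.5] obs-model px (np.float64(-1.0), 145) px/mm 2.88
jamb (15, 0, 78) [627.9 299.6] obs-model px (np.float64(-0.5), 45) px/mm 2.49
jamb (75, 0, 78) [777.3 299.7] obs-model px (np.float64(-7.0), 0) px/mm 2.49
cover (77, -14, 22) [513.8 342.7] obs-model px (np.float64(2.5), 61) px/mm 2.31
cover (77, 14, 22) [524.  275.5] obs-model px (np.float64(1.0), 122) px/mm 2.56
cover (-40, 60, 13) [204.4 146.9] obs-model px (np.float64(2.5), 238) px/mm 2.85
cover (40, 60, 13) [426.8 146.8] obs-model px (np.float64(2.5), 226) px/mm 2.85
cover (-55, 40, 13) [168.3 201.6] obs-model px (np.float64(-4.5), 108) px/mm 2.68
cover (55, 40, 13) [463.  201.5] obs-model px (np.float64(-1.0), 265) px/mm 2.68
cover (-6, 15, 45) [296.3 300.2] obs-model px (np.float64(-0.5), 82) px/mm 3.18
cover (6, 15, 45) [334.5 300.2] obs-model px (np.float64(2.5), 82) px/mm 3.18
cover (0, 30, 45) [315.3 255. ] obs-model px (np.float64(2.5), 20) px/mm 3.12
```

drive_tool(steps=[[0.15,0.3,0.12,0,0],[0,0.5,0,0,0],[0,0.5,0,0,0],[0,0.5,0,0,0],[0,0.4,0,0,0],[0,0,0,0,0],[0,0,0,0,0]])

```text
time: 20.95
eef_pos: [0.5489, -0.0693, 0.0818]
tcp_rot: [0.425, 0.565, -0.425, 0.565]
contact_force: [-0.0, 0.1, -2.6]
opening: 0.124
```

```bash
python3 rel.py w9
```

```text
t 20.95 tcp [ 0.5489 -0.0693  0.0818] F [-0.   0.1 -2.6] open 0.124
tool x [-0.0004  0.     -1.    ] jaw yaw 16.12
turn 0.02 shift after turn cm [ 0.01  1.09 -0.15] shift w/o turn [ 0.01  1.09 -0.15]
jamb (0, -45, 86) [530.7 405.7] obs-model px (np.float64(4.5), 7) px/mm 2.09
jamb (0, -17, 86) [541.2 345.2] obs-model px (np.float64(-1.0), 111) px/mm 2.3
jamb (0, 17, 86) [555.4 263.2] obs-model px (np.float64(0.0), 199) px/mm 2.61
jamb (0, 45, 86) [568.6 187.5] obs-model px (np.float64(-1.0), 154) px/mm 2.9
jamb (15, 0, 78) [574.7 296.4] obs-model px (np.float64(-1.5), 34) px/mm 2.52
jamb (75, 0, 78) [725.8 296.3] obs-model px (np.float64(-7.0), 0) px/mm 2.52
cover (77, -14, 22) [513.5 341.8] obs-model px (np.float64(2.0), 86) px/mm 2.31
cover (77, 14, 22) [523.7 274.7] obs-model px (np.float64(0.5), 122) px/mm 2.56
cover (-40, 60, 13) [204.  146.2] obs-model px (np.float64(1.5), 234) px/mm 2.85
cover (40, 60, 13) [426.4 146. ] obs-model px (np.float64(1.5), 239) px/mm 2.85
cover (-55, 40, 13) [168.  200.9] obs-model px (np.float64(2.5), 281) px/mm 2.68
cover (55, 40, 13) [462.6 200.7] obs-model px (np.float64(-0.5), 176) px/mm 2.68
cover (-6, 15, 45) [296.  299.3] obs-model px (np.float64(0.0), 73) px/mm 3.18
cover (6, 15, 45) [334.2 299.3] obs-model px (np.float64(2.5), 70) px/mm 3.18
cover (0, 30, 45) [315.1 254.1] obs-model px (np.float64(2.0), 20) px/mm 3.12
```

drive_tool(steps=[[0,0.3,-0.07,0,0],[0,0.3,0,0,0],[0,0.25,0,0,0],[0,0.2,0,0,0],[0,0,0,0,0],[0,0,0,0,0],[0,0,0,0,0]])

```text
time: 21.7
eef_pos: [0.5587, -0.0658, 0.0818]
tcp_rot: [0.425, 0.565, -0.425, 0.565]
contact_force: [-0.3, 0.2, -2.1]
opening: 0.129
```

```bash
python3 rel.py w10
python3 - <<'E'
# relative height/position check of cover knuckle vs jamb knuckles in scene and side views
from h import *
import pickle,cv2
from plant import read_camera
q=np.array([.633,-.0435,0,np.radians(16.1)])
for n in("scene","side"):
    c=read_camera(n); pickle.dump(c,open(f"pics/{n}9.pkl","wb")); cv2.imwrite(f"pics/{n}9.png",c["frame"][:,:,::-1])
    g=cv2.cvtColor(c["frame"],cv2.COLOR_RGB2GRAY)
    print(n,"axis px",proj(c,place(q,[(0,y,75) for y in(-45,-31,-17,0,17,31,45)])).round(1).tolist())
    for y in (-31,0,31):
        # profile in image perpendicular to the axis, through axis point
        p,p2=proj(c,place(q,[(0,y,75),(0,y+10,75)])); b=(p2-p)/np.linalg.norm(p2-p); nrm=np.array([b[1],-b[0]]); nrm*=-np.sign(nrm[1])
        s=np.arange(-9,9.1,.75); P=(p+s[:,None]*nrm).astype(np.float32)
        print(" y",y,cv2.remap(g,P[None,:,0],P[None,:,1],cv2.INTER_LINEAR)[0].tolist())
E
```

```text
t 21.7 tcp [ 0.5587 -0.0658  0.0818] F [-0.3  0.2 -2.1] open 0.129
tool x [-0.0003  0.     -1.    ] jaw yaw 16.1
turn 0.0 shift after turn cm [ 0.01  0.06 -0.08] shift w/o turn [ 0.01  0.06 -0.08]
jamb (0, -45, 86) [505.2 406.9] obs-model px (np.float64(-1.5), 6) px/mm 2.08
jamb (0, -17, 86) [514.4 346.6] obs-model px (np.float64(6.5), 149) px/mm 2.29
jamb (0, 17, 86) [526.8 264.8] obs-model px (np.float64(0.5), 145) px/mm 2.59
jamb (0, 45, 86) [538.4 189.3] obs-model px (np.float64(-1.0), 142) px/mm 2.88
jamb (15, 0, 78) [548.3 297.8] obs-model px (np.float64(-1.0), 35) px/mm 2.51
jamb (75, 0, 78) [699.1 297.7] obs-model px (np.float64(-7.0), 0) px/mm 2.51
cover (77, -14, 22) [513.9 341.9] obs-model px (np.float64(2.0), 158) px/mm 2.31
cover (77, 14, 22) [524.1 274.7] obs-model px (np.float64(0.5), 121) px/mm 2.56
cover (-40, 60, 13) [204.4 146.3] obs-model px (np.float64(2.0), 230) px/mm 2.85
cover (40, 60, 13) [426.9 146.1] obs-model px (np.float64(1.5), 236) px/mm 2.85
cover (-55, 40, 13) [168.4 201. ] obs-model px (np.float64(2.0), 290) px/mm 2.68
cover (55, 40, 13) [463.1 200.8
[... 580 characters left out ...]
 87, 95, 105, 115, 120, 121, 122, 120, 113, 106, 107, 115, 121, 122, 124, 118, 98]
 y 31 [121, 121, 119, 121, 123, 124, 121, 115, 104, 100, 107, 114, 119, 122, 121, 119, 111, 107, 117, 135, 146, 145, 130, 90, 49]
side axis px [[345.2, 248.8], [341.3, 246.2], [337.5, 243.7], [332.9, 240.6], [328.4, 237.6], [324.7, 235.1], [321.0, 232.7]]
 y -31 [35, 35, 40, 49, 58, 64, 71, 87, 110, 135, 158, 177, 190, 197, 200, 198, 196, 198, 199, 196, 200, 209, 209, 201, 198]
 y 0 [84, 84, 104, 143, 177, 200, 199, 190, 171, 161, 161, 170, 185, 196, 199, 193, 173, 143, 120, 122, 132, 140, 141, 140, 140]
 y 31 [22, 19, 20, 22, 21, 24, 26, 21, 25, 39, 69, 92, 101, 92, 70, 46, 35, 30, 27, 27, 30, 40, 43, 49, 46]
```

Run:
```python
from h import *
import pickle,cv2
a=np.linspace(0,2*np.pi,145)
q=[.633,-.0435,0,np.radians(16.1)]
c=pickle.load(open("pics/w10.pkl","rb")); g=cv2.cvtColor(c["frame"],cv2.COLOR_RGB2GRAY)
for y in(-25,-10,-7,0,7,10,25,31,40):
    P=proj(c,place(q,[(11*np.cos(t),y,75+11*np.sin(t)) for t in a])); i,j=P[:,0].argmin(),P[:,0].argmax()
    for nm,p in(("L",P[i]),("R",P[j])):
        x=int(p[0]); print(y,nm,p.round(1),x-7,g[int(round(p[1])),x-7:x+8].tolist())
```

```text
-25 L [471.7 344.3] 464 [41, 39, 44, 69, 74, 75, 75, 75, 74, 72, 71, 76, 80, 87, 92]
-25 R [528.7 355.9] 521 [193, 197, 196, 193, 190, 181, 173, 166, 179, 206, 205, 204, 220, 222, 222]
-10 L [475.5 312.7] 468 [208, 208, 207, 209, 209, 208, 208, 208, 208, 208, 208, 208, 207, 182, 100]
-10 R [534.1 323. ] 527 [194, 193, 189, 183, 145, 169, 153, 124, 53, 51, 52, 52, 49, 55, 64]
-7 L [476.3 306.2] 469 [212, 211, 208, 210, 209, 209, 211, 209, 209, 210, 208, 206, 184, 156, 93]
-7 R [535.3 316.2] 528 [194, 193, 190, 187, 179, 173, 159, 142, 53, 52, 50, 53, 52, 52, 62]
0 L [478.1 290.9] 471 [207, 206, 207, 208, 208, 209, 208, 207, 208, 209, 208, 209, 203, 155, 97]
0 R [537.9 300.1] 530 [196, 196, 196, 192, 189, 180, 172, 156, 118, 53, 51, 54, 52, 54, 53]
7 L [480.  274.7] 472 [213, 212, 212, 213, 212, 212, 212, 211, 211, 211, 211, 211, 212, 207, 156]
7 R [540.6 283.6] 533 [198, 199, 196, 193, 187, 181, 171, 154, 74, 52, 55, 53, 53, 54, 57]
10 L [480.8 267.8] 473 [181, 181, 181, 182, 179, 180, 181, 180, 179, 181, 179, 180, 180, 175, 107]
10 R [541.8 276.4] 534 [197, 197, 197, 194, 189, 182, 174, 162, 110, 52, 54, 54, 52, 50, 52]
25 L [485.  232.5] 478 [49, 53, 51, 54, 51, 54, 53, 57, 69, 70, 74, 78, 82, 80, 85]
25 R [547.9 239.6] 540 [193, 194, 193, 191, 187, 180, 174, 163, 157, 196, 210, 209, 208, 205, 207]
31 L [486.8 217.9] 479 [39, 52, 51, 53, 53, 54, 56, 55, 52, 68, 71, 75, 77, 82, 86]
31 R [550.5 224.1] 543 [196, 195, 192, 191, 190, 182, 175, 161, 158, 211, 209, 208, 206, 205, 206]
40 L [489.4 195.4] 482 [44, 53, 52, 52, 52, 54, 54, 53, 54, 72, 71, 71, 76, 83, 86]
40 R [554.4 200.3] 547 [197, 197, 197, 194, 194, 182, 177, 166, 163, 204, 209, 207, 205, 201, 204]
```

The wrist view puts the cover and jamb tubes within 0.1 mm of each other. The scene view agrees to under 1 mm. End gaps are 3.8 and 3.3 mm, and the only force is the cover's weight. I'll hold still briefly, then hand in.

drive_tool(steps=[[0,0,0,0,0],[0,0,0,0,0],[0,0,0,0,0],[0,0,0,0,0]])

```text
time: 22.25
eef_pos: [0.5588, -0.0658, 0.0819]
tcp_rot: [0.425, 0.565, -0.425, 0.565]
contact_force: [0.6, -0.3, -3.4]
opening: 0.128
```

```bash
python3 -c "
from plant import readout,sign_off
s=readout.get_state();print(abs(s['dq']).max(),s['contact_force'],s['eef_pos'],s['opening']);print(sign_off())"
```

```text
0.0035294352177074706 [ 0.56491078 -0.26647509 -3.38516601] [ 0.55880689 -0.06578102  0.08190706] 0.12803691185181718
the job is handed in; nothing more can be done
None
```

I handed the job in at 22.3 s. The gauge is in the blue holder's slot, released, and the arm is holding the cover still with its knuckle lined up between the jamb's two knuckles.

- **Gauge:** I felt the shoulder touch the block (about 3.5 N), let go, and a picture from above matched the fully home position to within 2 px. I did not check it again after that.
- **Cover alignment:** In the wrist view the three tubes line up to about 0.1 mm. The scene view agrees to under 1 mm. The gaps at the knuckle's ends read about 3.8 and 3.3 mm. They should total 6 mm, so those readings are good to roughly 1 mm.
- **Holding:** The arm was still, and the only force was about 3 N downward, which is the cover's weight. Nothing was pressing sideways on the block.

- **Checks that disagreed:** Height fits from farther away read 4–9 mm low. Close-up fits agreed with the bench height to about 2 mm, so I used those and the arm's own readings.
- **Checks I could not make:** I had used all 12 pictures before the final approach, so the last alignment was checked only by code. The side view was too overexposed and shadowed to help. I did not look at the pin and the other bystanders again at the end; the arm registered no contact with them.

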